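Aim the inspection lamp and hold the sprung cover off the coin

TASK

Take the lamp by its red ball handle and swivel and tilt the head until it points straight at the middle of the coin in the blue fixture, then let go of it so that it stays aimed. Only after that, swing the fixture's spring-loaded clear cover away from the coin by its orange post, all the way to its stop, and finish while holding it there, still against the spring, so that the coin can be examined. Leave the coin in its nest and do not disturb the bin, jar, loupe and brush lying around.

Things in the scene. Friction and masses are not known exactly. Their poses are not given: they have to be found in the camera images.
- fixture: Blue metal inspection plate fixed to the table, 210 x 130 x 12 mm, its long side along its own x. Its origin is on the table under the middle of the coin nest; the plate reaches from x = -80 to +130 mm. z is up. It lies to the robot's right with its +x side, where the pivot body is, away from the robot.
- nest (a point): Middle of the coin nest, on the plate's top (12 mm above the table), between three brass pins 8 mm tall. The point that the lamp has to point at. Axes as the fixture's.
- cover_pivot (a point): Point on the vertical hinge axis of the cover arm, 90 mm along the fixture's +x from the nest, 30 mm above the table. The pivot body with a brass spring round it is 34 mm across, its top 58 mm above the table. Axes as the fixture's.
- cover_arm (a joint): Turn of the sprung cover arm about its vertical hinge, rad, counter-clockwise from above. 0 = shut: the arm points along the fixture's -x, its clear round cover (66 mm across, 28 to 34 mm above the table) over the coin. 1.0 = wound against its stop (red pin), cover on the fixture's -y side. A spring drives it back to 0: 0.4 N m at 0, 0.8 N m at 1.0 (3 to 6 N at the post).
- cover_post (a point): Point on the orange upright round post at the end of the cover arm, 130 mm from the hinge axis, 70 mm above the table. The post is 14 mm in diameter, rises from the arm's top at 34 mm to 90 mm above the table, and is to be pinched or pushed. Axes: x from the post toward the hinge axis, z up; they turn with the arm.
- coin: Loose copper-coloured coin ring lying in the nest, 48 mm across, 5 mm thick, 10 mm hole. Origin at the centre of its underside.
- lamp_base: Grey round foot of the lamp, 110 mm across and 16 mm thick, with a 22 mm steel post; fixed to the table, to the robot's left. Origin on the table on the post's axis, which is the swivel axis.
- lamp_pivot (a point): Point where swivel axis and tilt axis meet, 160 mm above the table. Its axes are the lamp head's: x out of the lens (where the lamp points), y along the tilt axis to the head's left, z the head's top. The white head is 52 to 62 mm across and reaches from 30 mm behind to 58 mm in front of this point, in a dark fork 92 mm wide over its hinge knobs.
- lamp_ball (a point): Centre of the red ball handle, 24 mm in diameter, on a 10 mm rod behind the lamp head: at x = -100 mm in the head's axes, so it always lies opposite to where the lamp points.
- lamp_swivel (a joint): Swivel of the lamp about the vertical axis, rad, growing counter-clockwise seen from above; at 0 the lamp points along lamp_base's -y. Range -1.5 to 1.5. Stiff joint (0.12 N m, a bit over 1 N at the ball), stays where it is left.
- lamp_tilt (a joint): Tilt of the lamp head, rad: 0 = level, growing as the lens points down and the ball rises. Range -0.5 to 1.0. Stiff joint (0.15 N m, about 1.5 N at the ball), stays where it is left.
- coin_bin: Bystander: clear bin of dark coins, 130 x 200 x 60 mm, beyond the fixture. Origin at the centre of its underside.
- loupe: Bystander: black round loupe, 48 mm across, 42 mm tall. Origin at the centre of its underside.
- jar: Bystander: white jar with a blue cap, 44 mm across, 55 mm tall. Origin at the centre of its underside.
- brush: Bystander: small wooden brush lying on the table, 170 mm long. Origin at the middle of its underside, x along it.

How it is judged:
By the outcome, as a careful person would: the job done as asked, in the order asked, and still so for the second after the job is handed in, while the arm keeps its last pose, push and grip.
It also fails if it takes over 58 s, if anything falls off the work surface, if the arm or the gripper's body presses on something with over 40 N, if the wrist force passes 120 N, or if a joint passes its speed limit or range.

ROBOT

A 6-joint arm with a two-finger parallel gripper is mounted at the origin on the work surface. World frame = base frame: x ahead of the robot, y to its left, z up, the work surface at z = 0. Lengths are in mm, angles in rad, forces in N, time in s.
With the tool pointing down it reaches from about 325 to 925 mm from the base axis. Payload 3.1 kg.
Tool frame: the origin (TCP) lies at the very end of the fingers, on their centre line; the grasp point (between the pads) lies 19 mm behind it; z points along the fingers, y is the line along which they close (so a half turn about z gives the same grasp; the last joint's range is limited). The gripper opens to 85 mm and grips with 20 to 120 N. Pads are 22 mm wide; open, the fingers measure 114 mm over their backs; the gripper's body (76 mm by 85 mm) begins 54 mm behind the grasp point. The pads swing forward as they close: fully open they stand 13 mm farther back than shut.
Start: joints at [-1.46, 0.217, 1.613, -0, 1.311, -0.112], TCP at [138.121, -609.559, 231.3] pointing down, gripper open.
Joint ranges: [-2.75, 2.75], [-0.78, 2.1], [0.31, 2.55], [-1.13, 4.27], [0.13, 2.63], [-2.58, 2.58]. Speed limits (rad/s): [2.79, 2.79, 3.14, 3.14, 3.14, 3.14].

INTERFACE

Orientations are given as a unit quaternion [x, y, z, w].
In Python, from station import bot gives the robot as it stands. Calls block until the motion is done:
- bot.goto(position, orientation): joint-space move of the TCP to a pose.
- bot.move_straight(position, frame=None, max_speed=150, until_force=None): straight line of the TCP; frame=None keeps the orientation; max_speed is the mean speed in mm/s. With until_force (N) it stops when the force on the tool has changed by that much, and returns True; else False.
- bot.set_joints(angles): joint-space move.
- bot.gripper_open() and bot.close(force=None): open the fingers fully, or close them until they stop; force is the grip in N (None keeps the last).
- bot.hold(seconds).
- bot.inverse_kinematics(position, orientation): joint angles nearest the present ones, or None.
- bot.sense(): the state.
- bot.read_camera(name): name is "scene" or "top" or "wrist"; returns a dict with "image" (384x512x3 uint8, red, green, blue), "fx", "fy", "cx", "cy" (pixels), "dist_coeffs" ([k1, k2, p1, p2, k3] as OpenCV has them; the pictures are not rectified), "position" and "attitude" of the camera in the world. Camera axes: x right, y down, z forward; pixel columns grow to the right and rows downward; lengths in mm; the calibration is good to about 2 mm. A picture is of the moment at which its call begins. There is no depth.
A pose or a line that the arm cannot do raises bot.MotionError and nothing moves.
- bot.finish_job(): hands the job in; it is judged then, once.
The state is a dict: "t": time; "joints": joint angles; "joint_velocities": joint speeds; "joint_torque": joint torques, N m; "tool_pos": TCP position; "tool_rot": TCP orientation; "ft_force": force on the tool from outside, world axes, zero at the start; "torque": the same for the moment, N m; "gripper_width": finger opening in mm; "grip_force": force on a finger pad.
Only numpy, scipy, OpenCV 4.12 (cv2) and the standard library are available. Lean on these libraries where they do the work, as an engineer would, in place of code of your own. Each camera call takes 0.05 s, during which the arm holds its last target. There are 200 camera calls.

## Working session

There is one attempt and no reset: what is moved stays moved. The work goes in short steps, each a Python script; the robot and the scene stay as the last script left them, time stands still between calls to the robot, and variables do not carry over. Pictures are saved under pics/ and viewed, at most 13 in all, crops included, and the job is handed in when it is done.

```bash
mkdir -p pics; ls; python3 - <<'E'
from station import bot
import cv2,pickle
d={}
for n in("scene","top"):
    c=bot.read_camera(n);d[n]=c
    cv2.imwrite(f"pics/{n}0.png",c["image"][:,:,::-1])
    print(n,{k:v for k,v in c.items() if k!="image"})
pickle.dump(d,open("c0.pkl","wb"))
print(bot.sense())
E
```

```text
pics
scene {'fx': 440.0654407777543, 'fy': 440.0654407777543, 'cx': 258.3301321545553, 'cy': 187.42709395469757, 'dist_coeffs': array([-0.00059442,  0.        ,  0.        ,  0.        ,  0.        ]), 'position': array([1004.16073093,  713.65133288,  800.562576  ]), 'attitude': array([ 0.2365706 ,  0.87468686, -0.40887702, -0.10852111])}
top {'fx': 362.3326193150448, 'fy': 362.3326193150448, 'cx': 246.73911875724457, 'cy': 193.48082874709826, 'dist_coeffs': array([-0.10889142,  0.        ,  0.        ,  0.        ,  0.        ]), 'position': array([ 405.36275508,    9.32621443, 1076.45707905]), 'attitude': array([-0.69683953,  0.71191976, -0.07180959,  0.04927777])}
{'t': 0.1, 'joints': array([-1.46019208e+00,  2.17689452e-01,  1.61480089e+00,  2.09324525e-06,
        1.31129950e+00, -1.12208039e-01]), 'joint_velocities': array([ 0.00069207, -0.00144096, -0.00131672,  0.00076786,  0.00141117,
        0.00025398]), 'joint_torque': array([-6.45599284e-04, -3.98075473e+01, -3.04969490e+01, -1.91149479e-04,
        4.20747878e-03,  2.05707664e-06]), 'tool_pos': array([ 138.04288911, -608.80103501,  230.07798007]), 'tool_rot': array([ 9.93800182e-01,  1.11175501e-01,  1.89224187e-06, -1.09859113e-03]), 'ft_force': array([-0.69770964,  0.11153162, -0.58029875]), 'torque': array([-0.0055934 , -0.01305722, -0.02029277]), 'grip_force': 0.0, 'gripper_width': 85.31983783763661}
```

View pics/scene0.png

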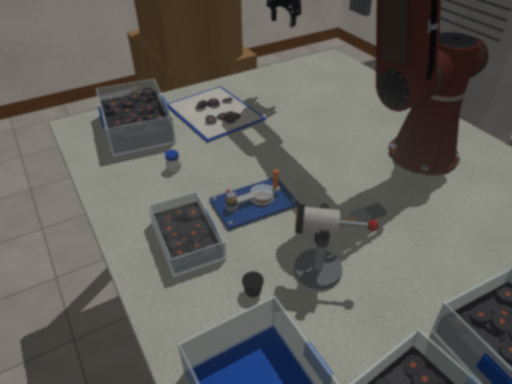

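View pics/top0.png

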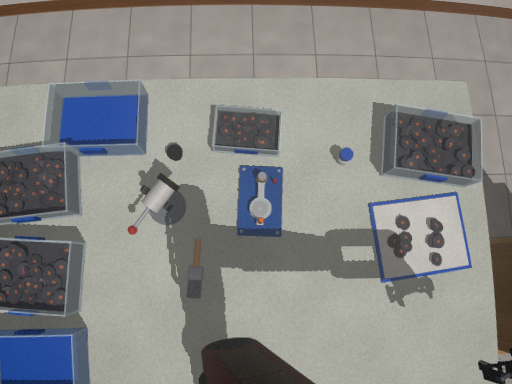

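The scene picture shows the lamp head at (320,220) with its ball at (373,225), and the fixture at (255,203) with the post at (276,178). The top picture shows the fixture at (260,200), nest ~(260,207), post ~(261,220), ball at (132,230), lamp foot ~(165,203), and the brush at (195,270).

```bash
cat > h.py <<'E'
import numpy as np,cv2
from scipy.spatial.transform import Rotation as R
def ray(c,uv):
    K=np.array([[c["fx"],0,c["cx"]],[0,c["fy"],c["cy"]],[0,0,1]])
    p=cv2.undistortPoints(np.array(uv,float).reshape(-1,1,2),K,c["dist_coeffs"]).reshape(-1,2)
    d=R.from_quat(c["attitude"]).apply(np.c_[p,np.ones(len(p))])
    return np.array(c["position"]),d/np.linalg.norm(d,axis=1)[:,None]
def plane(c,uv,z):
    o,d=ray(c,uv); return o+d*((z-o[2])/d[:,2])[:,None]
def proj(c,P):
    K=np.array([[c["fx"],0,c["cx"]],[0,c["fy"],c["cy"]],[0,0,1]])
    Rc=R.from_quat(c["attitude"]).inv()
    return cv2.projectPoints(np.array(P,float).reshape(-1,1,3),Rc.as_rotvec(),-Rc.apply(c["position"]),K,c["dist_coeffs"])[0].reshape(-1,2)
def tri(c1,u1,c2,u2):
    o,d=ray(c1,u1);p,e=ray(c2,u2);d=d[0];e=e[0]
    s=np.linalg.lstsq(np.c_[d,-e],p-o,rcond=None)[0]
    a,b=o+s[0]*d,p+s[1]*e
    return (a+b)/2,np.linalg.norm(a-b)
def hsv(c): return cv2.cvtColor(c["image"],cv2.COLOR_RGB2HSV)
def blobs(c,hr,s,v,box,wrap=False,mn=6):
    h=hsv(c);H,S,V=h[...,0].astype(int),h[...,1],h[...,2]
    m=((H>=hr[0])&(H<=hr[1])) if hr[0]<=hr[1] else ((H>=hr[0])|(H<=hr[1]))
    m&=(S>=s)&(V>=v); k=np.zeros_like(m);x0,y0,x1,y1=box;k[y0:y1,x0:x1]=1;m&=k
    n,l,st,ce=cv2.connectedComponentsWithStats(m.astype(np.uint8))
    return [(st[i,4],ce[i],st[i,:4]) for i in range(1,n) if st[i,4]>=mn],l
E
python3 - <<'E'
from h import *;import pickle
d=pickle.load(open("c0.pkl","rb"));t,s=d["top"],d["scene"]
for c,b,nm in((t,(120,215,150,245),'ballT'),(s,(355,210,395,240),'ballS')):
    print(nm,blobs(c,(172,6),150,80,b)[0])
for c,b,nm in((t,(235,160,290,240),'orT'),(s,(205,160,300,235),'orS')):
    print(nm,blobs(c,(3,17),120,90,b)[0])
for c,b,z in((t,(225,158,295,245),12),(s,(200,165,310,235),12)):
    m=blobs(c,(105,125),120,40,b)[0];bl,l=blobs(c,(105,125),120,40,b)
    k=max(bl,key=lambda q:q[0]);i=[j for j in range(1,l.max()+1) if (l==j).sum()==k[0]][0]
    ys,xs=np.where(l==i);hull=cv2.convexHull(np.c_[xs,ys].astype(np.float32)).reshape(-1,2)
    W=plane(c,hull,z)[:,:2].astype(np.float32);print(cv2.minAreaRect(W))
a=t["image"][150:250,110:310,::-1];b=s["image"][160:300,190:400,::-1]
A=cv2.resize(a,(780,390),interpolation=cv2.INTER_CUBIC);cv2.imwrite("pics/topz.png",A)
cv2.imwrite("pics/scz.png",cv2.resize(b,None,fx=3.8,fy=3.8,interpolation=cv2.INTER_CUBIC))
E
```

```text
ballT [(np.int32(38), array([131.97368421, 230.07894737]), array([129, 227,   7,   7], dtype=int32))]
ballS [(np.int32(36), array([373.        , 223.61111111]), array([370, 221,   7,   6], dtype=int32))]
orT [(np.int32(22), array([260.54545455, 219.90909091]), array([259, 217,   5,   7], dtype=int32))]
orS [(np.int32(60), array([275.21666667, 177.        ]), array([273, 169,   5,  18], dtype=int32))]
((577.1493530273438, -66.0468978881836), (126.85275268554688, 189.83824157714844), 86.38245391845703)
((579.3194580078125, -58.34410858154297), (123.04601287841797, 191.37088012695312), 85.77577209472656)
```

View pics/topz.png

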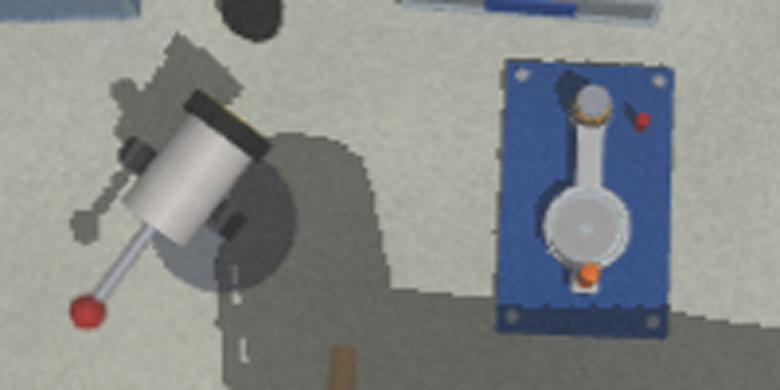

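View pics/scz.png

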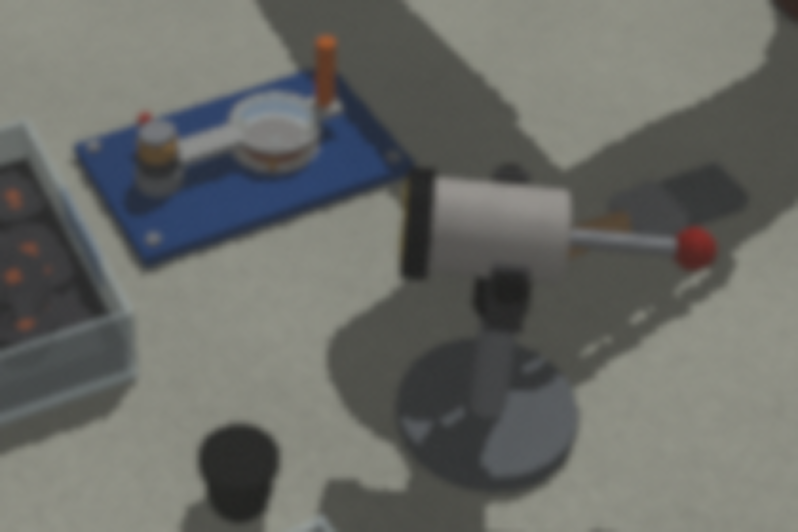

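Zoomed in (scale 3.9 and 3.8): plate corners are clear in both views, the cover is shut, the foot circle is at about (224,219) in the top crop and (487,413) in the scene crop. The red stop pin is on the −y side.

```bash
python3 - <<'E'
from h import *;import pickle
d=pickle.load(open("c0.pkl","rb"));t,s=d["top"],d["scene"]
T=lambda a:np.array(a,float)/3.9+[110,150]-.4
S=lambda a:np.array(a,float)/3.8+[190,160]-.4
for c,q in((t,T([(505,60),(674,68),(666,338),(497,331)])),(s,S([(148,268),(77,148),(312,72),(412,170)]))):
    W=plane(c,q,12)[:,:2]; print(W.round(1).tolist())
    far=(W[0]+W[1])/2;near=(W[2]+W[3])/2;u=(far-near);L=np.linalg.norm(u);u/=L
    print("L",L,np.linalg.norm(W[0]-W[1]),"yaw",np.arctan2(u[1],u[0]),"nest",near+u*80*L/210)
ball,e=tri(t,[131.97,230.08],s,[373,223.61]);print("ball",ball,e)
print("foot",plane(t,T([(224,219)]),16),plane(s,S([(487,413)]),16))
p,e=tri(t,T([(588,268)]),s,S([(326,42)]));print("posttop",p,e)
print("hinge top",plane(t,T([(594,98)]),58),plane(s,S([(157,132)]),58))
print("nest cover",plane(t,T([(587,226)]),34),plane(s,S([(275,128)]),34))
E
```

```text
[[677.3, -5.9], [668.8, -137.3], [459.9, -122.7], [468.1, 4.4]]
L 209.3420819060637 131.62313675424252 yaw -0.0592570072433307 nest [543.65668295 -63.90368794]
[[681.3, 4.4], [670.3, -127.7], [480.6, -116.6], [477.4, 12.6]]
L 197.0410471609155 132.50038690674995 yaw -0.04906566265661128 nest [553.97299313 -55.67330948]
ball [475.46144344 270.9819896  159.18724843] 0.374858250642722
foot [[556.35437399 209.32203457  16.        ]] [[563.21354066 218.62257779  16.        ]]
posttop [505.97606433 -59.75401662  88.56137256] 0.9734522410056643
hinge top [[635.49241145 -70.48031352  58.        ]] [[635.8422827  -65.98920097  58.        ]]
nest cover [[543.35681947 -64.08549615  34.        ]] [[550.41658139 -53.01595489  34.        ]]
```

```bash
python3 - <<'E'
from station import bot
from h import *;import pickle
dq=lambda y:(R.from_euler('z',y)*R.from_euler('x',np.pi)).as_quat()
d={}
bot.goto([500,-60,330],dq(1.57)); d['wf']=bot.read_camera("wrist")
bot.goto([450,235,400],dq(2.2)); d['wl']=bot.read_camera("wrist")
for k in d: print(k,d[k]["position"],R.from_quat(d[k]["attitude"]).as_matrix()[:,2],d[k]["fx"]); 
cv2.imwrite("pics/w1.png",np.vstack([d['wf']["image"],d['wl']["image"]])[:,:,::-1][:, :])
im=np.hstack([d['wf']["image"],d['wl']["image"]])[:,:,::-1]
cv2.imwrite("pics/w1.png",cv2.resize(im,(800,300),interpolation=cv2.INTER_AREA))
pickle.dump(d,open("c1.pkl","wb"));s=bot.sense();print(s["t"],s["tool_pos"],s["joints"])
t=pickle.load(open("c0.pkl","rb"))
print(proj(d['wf'],[[543.7,-63.9,34],[506,-60,90],[634,-69,58],[475,271,159]]))
print(proj(d['wl'],[[556,209,16],[475,271,159]]))
E
```

```text
wf [501.17885868  11.63338248 471.55472289] [-7.08480323e-04 -2.85765029e-01 -9.58299455e-01] 282.4813423674882
wl [408.59767381 292.7241683  541.23092678] [ 0.16782606 -0.23191312 -0.95814963] 282.4813423674882
3.7417 [450.40789099 233.84297554 399.36073788] [ 3.40897805e-01 -1.24771135e-01  1.65995871e+00 -6.57035962e-04
  1.60739126e+00 -2.86230487e-01]
[[ 283.11059569  153.28065937]
 [ 259.40536893  157.50358394]
 [ 345.27371691  159.37767446]
 [ 223.1846848  -226.76897642]]
[[292.01583132 185.79222558]
 [286.11581993 146.30298562]]
```

View pics/w1.png

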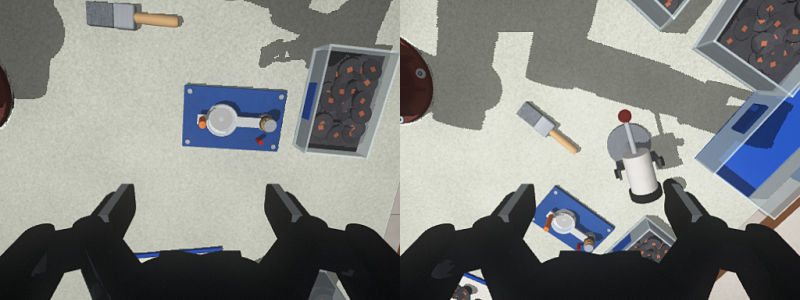

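The left half (wrist over fixture) shows the plate with the cover shut and post at (203,124). The right half shows the ball at (624,116), head at (640,175) and foot at (627,142), close to the projections of my estimates.

```bash
python3 - <<'E'
from h import *;import pickle
d=pickle.load(open("c1.pkl","rb"));t=pickle.load(open("c0.pkl","rb"))["top"];f,l=d['wf'],d['wl']
bl,lab=blobs(f,(100,130),110,30,(215,95,380,205));k=max(range(len(bl)),key=lambda i:bl[i][0])
x,y,w,h=bl[k][2];sub=(lab==lab[y:y+h,x:x+w][lab[y:y+h,x:x+w]>0][0])
ys,xs=np.where((lab>0));W=plane(f,np.c_[xs,ys],12)[:,:2].astype(np.float32)
print(bl[k],cv2.minAreaRect(W))
print("or",[b for b in blobs(f,(3,17),120,90,(240,130,290,180))[0]])
b=[b for b in blobs(l,(172,6),140,60,(260,125,310,170))[0]];print(b)
bb=max(b,key=lambda q:q[0])[1];print("ball",tri(l,bb,t,[131.97,230.08]), plane(l,bb,159),plane(t,[131.97,230.08],159))
cv2.imwrite("pics/wlz.png",cv2.resize(l["image"][120:280,240:360,::-1],None,fx=3.7,fy=3.7,interpolation=cv2.INTER_CUBIC))
E
```

```text
(np.int32(7177), array([297.3644977 , 148.85941201]), array([233, 109, 135,  85], dtype=int32)) ((569.9114379882812, -66.38941955566406), (127.91242218017578, 207.9017791748047), 86.38896179199219)
or [(np.int32(117), array([258.60683761, 156.58974359]), array([254, 149,  10,  15], dtype=int32))]
[(np.int32(207), array([287.43961353, 148.20289855]), array([280, 140,  16,  17], dtype=int32))]
ball (array([475.99335603, 270.02108389, 164.3096723 ]), np.float64(2.2101193952521485)) [[478.03303106 270.01458554 159.        ]] [[475.34120845 271.16863455 159.        ]]
```

View pics/wlz.png

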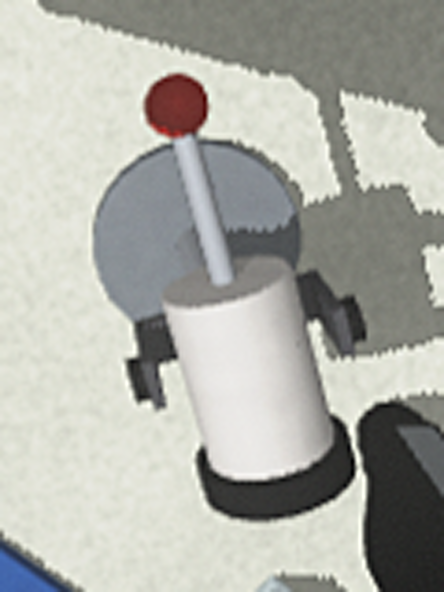

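The crop shows the ball at (177,105), the foot's rim from x=93 to 303, and knobs at about (146,380) and (351,320).

```bash
python3 - <<'E'
from h import *;import pickle
from scipy.optimize import least_squares
d=pickle.load(open("c1.pkl","rb"));D=pickle.load(open("c0.pkl","rb"));t,s=D["top"],D["scene"];l=d['wl']
L=lambda a:np.array(a,float)/3.7+[240,120]-.4
T=lambda a:np.array(a,float)/3.9+[110,150]-.4
S=lambda a:np.array(a,float)/3.8+[190,160]-.4
print("knobs wl",plane(l,L([(146,380),(351,320)]),160).mean(0),"top",plane(t,T([(137,155),(232,222)]),160).mean(0))
def fit(P):
    r=least_squares(lambda c:np.hypot(*(P-c).T)-55,P.mean(0));return r.x,np.abs(r.fun).max()
print("foot top",fit(plane(t,T([(297,215),(285,255),(260,281),(225,292),(185,281),(160,255)]),16)[:,:2]))
print("foot wl",fit(plane(l,L([(93,235),(110,185),(145,153),(195,143),(250,153),(290,190),(303,235),(113,302)]),16)[:,:2]))
print("foot scn",fit(plane(s,S([(397,400),(410,365),(440,345),(545,358),(570,385),(579,412)]),16)[:,:2]))
E
```

```text
knobs wl [559.21361176 210.42800279 160.        ] top [556.65236267 208.68645808 160.        ]
foot top (array([556.4128206 , 209.37209277]), np.float64(0.6199088416957181))
foot wl (array([556.9622143, 210.4339651]), np.float64(1.43357750217168))
foot scn (array([560.07245643, 214.66589904]), np.float64(0.7690554645796865))
```

```bash
cat >> h.py <<'E'
P=np.array([557,210,160.]);N=np.array([544.4,-64.3,12.])
dq=lambda y:(R.from_euler('z',y)*R.from_euler('x',np.pi)).as_quat()
def ball(h,t): return P-100*np.array([np.cos(t)*np.cos(h),np.cos(t)*np.sin(h),-np.sin(t)])
v=N-P; H1=np.arctan2(v[1],v[0]); T1=np.arctan2(-v[2],np.hypot(v[0],v[1]))
E
python3 - <<'E'
from station import bot
from h import *
H0=np.arctan2(-60.5,80);print(H0,H1,T1,ball(H1,T1))
b=ball(H0,0);g=np.array([0,0,-19])
bot.goto(b+[0,0,70],dq(H0+np.pi))
bot.move_straight(b+g)
bot.close(25)
s=bot.sense();print(s["t"],s["gripper_width"],s["grip_force"],s["tool_pos"]-b-g,s["ft_force"])
n=8
for i in range(1,n+1):
    h=H0+(H1-H0)*i/n;t=T1*max(0,(i-3)/(n-3))
    bot.move_straight(ball(h,t)+g,dq(h+np.pi),max_speed=60)
    s=bot.sense();print(i,s["t"],s["ft_force"].round(1),s["gripper_width"].round(1))
b=ball(H1,T1);print(s["tool_pos"]-b-g)
c=bot.read_camera("wrist");cv2.imwrite("pics/g1.png",c["image"][:,:,::-1])
import pickle;pickle.dump({k:bot.read_camera(k) for k in("top","scene","wrist")},open("c2.pkl","wb"))
E
```

```text
-0.6474891235433295 -1.616699166968175 0.4943485481468732 [561.03930709 297.93507422 207.44582933]
5.8167 21.76827427200695 24.382586181163788 [0.12655418 0.04918619 0.35899341] [-0.57849494 -0.86218195  1.92959071]Traceback (most recent call last):
  File "<stdin>", line 13, in <module>
AttributeError: 'float' object has no attribute 'round'
```

```bash
python3 - <<'E'
from station import bot
from h import *
s=bot.sense();print(s["t"],s["tool_pos"],s["ft_force"],s["gripper_width"])
a=bot.read_camera("wrist")["image"][150:384,120:400]
b=bot.read_camera("scene")["image"][190:300,270:400]
im=np.hstack([cv2.resize(a,(479,400)),cv2.resize(b,(320,271),interpolation=cv2.INTER_CUBIC) if 0 else cv2.copyMakeBorder(cv2.resize(b,(320,271),interpolation=cv2.INTER_CUBIC),0,129,0,0,cv2.BORDER_CONSTANT)])
cv2.imwrite("pics/g1.png",im[:,:,::-1])
E
```

```text
6.1667 [485.44362923 279.69912274 141.05162368] [-0.09315031  0.874664    0.55209628] 22.125487120883022
```

View pics/g1.png

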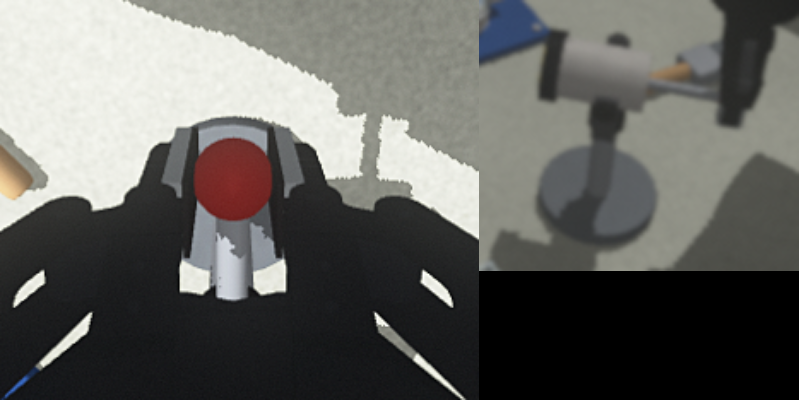

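The ball sits centrally between the pads, with the rod between the fingers; the lamp has followed the first step.

```bash
python3 - <<'E'
from station import bot
from h import *;import pickle
H0=np.arctan2(-60.5,80);g=np.array([0,0,-19]);n=8
for i in range(2,n+1):
    h=H0+(H1-H0)*i/n;t=T1*max(0,(i-3)/(n-3))
    bot.move_straight(ball(h,t)+g,dq(h+np.pi),max_speed=60)
    s=bot.sense();print(i,s["t"],s["ft_force"].round(1),round(s["gripper_width"],1))
bot.hold(.2);s=bot.sense();print(s["tool_pos"]-ball(H1,T1)-g,s["ft_force"])
d={k:bot.read_camera(k) for k in("top","wrist")};pickle.dump(d,open("c2.pkl","wb"))
w=d["wrist"];b=max(blobs(w,(172,6),140,60,(180,200,330,330))[0],key=lambda q:q[0]);print(b,proj(w,[ball(H1,T1)]))
E
```

```text
2 6.6167 [ 0.8  0.4 -0.2] 22.1
3 6.9667 [ 1.1 -0.1 -0.4] 22.1
4 7.375 [0.9 1.6 1.2] 22.3
5 7.7833 [-1.4  0.1 -0.3] 22.3
6 8.1917 [-1.   0.1 -0.5] 22.1
7 8.5917 [ 0.7 -1.1  0.3] 22.2
8 8.9833 [ 0.4 -1.2 -0.6] 22.3
[ 0.30454264 -0.2744094   0.09802624] [ 0.8917358  -1.53978689 -0.16449938]
(np.int32(1747), array([255.92501431, 250.2323984 ]), array([233, 227,  46,  48], dtype=int32)) [[252.96429211 256.52521096]]
```

```bash
python3 - <<'E'
from station import bot
from h import *;import pickle
bot.gripper_open()
b=ball(H1,T1)
bot.move_straight(b+[0,0,130],max_speed=200)
best=[]
tgt=np.array([557,235,175.])
for sgn in(1,-1):
  for pt in(20,30,40,50,60):
    for dist in(320,370):
      for az in(0,-.3,.3):
        p=np.radians(pt);tz=np.array([np.cos(p),0,-np.sin(p)]);tx=sgn*np.array([np.sin(p),0,np.cos(p)])
        M=R.from_euler('z',az).as_matrix()@np.c_[tx,np.cross(tz,tx),tz]
        cz=M@[-.286,0,.958]
        cam=tgt-dist*cz; tcp=cam-M@[72,0,-141]
        q=R.from_matrix(M).as_quat()
        if tcp[2]>230 and bot.inverse_kinematics(tcp,q) is not None: best.append((np.degrees(np.arcsin(-cz[2])),sgn,pt,dist,az,tcp,q))
best.sort(key=lambda a:a[0])
for x in best[:5]:print(x)
x=best[0];bot.goto(x[5],x[6])
c={k:bot.read_camera(k) for k in("wrist","top")};pickle.dump(c,open("c3.pkl","wb"))
print(bot.sense()["t"])
cv2.imwrite("pics/w3.png",c["wrist"]["image"][:,:,::-1])
print(proj(c["wrist"],[P,b,P+[-46,0,0],[556,210,16]]))
E
```

```text
(np.float64(23.37215452240905), -1, 40, 320, -0.3, array([423.85137912, 276.18769502, 266.46672913]), array([ 0.13543694,  0.89613093, -0.06315528,  0.41787271]))
(np.float64(23.37215452240905), -1, 40, 320, 0.3, array([423.85137912, 193.81230498, 266.46672913]), array([-0.13543694,  0.89613093,  0.06315528,  0.41787271]))
(np.float64(23.37215452240905), -1, 40, 370, -0.3, array([380.01539017, 289.74775544, 286.3018201 ]), array([ 0.13543694,  0.89613093, -0.06315528,  0.41787271]))
(np.float64(23.372154522409055), -1, 40, 320, 0, array([417.62646786, 235.        , 266.46672913]), array([0.        , 0.90630779, 0.        , 0.42261826]))
(np.float64(23.372154522409055), -1, 40, 370, 0, array([371.74107621, 235.        , 286.3018201 ]), array([0.        , 0.90630779, 0.        , 0.42261826]))
11.8417
[[235.25916519 178.29811878]
 [314.47213482 210.44801459]
 [219.29805791 160.26745231]
 [237.91446422  83.50494172]]
```

View pics/w3.png

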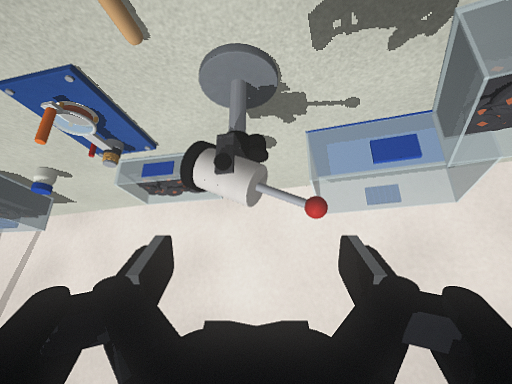

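The oblique wrist picture (upside down) shows the lamp now pointing at the nest (78,117), ball at (316,207), near knob at (223,159); ball appears slightly lower than planned. One picture from above will check the swivel.

```bash
python3 - <<'E'
from station import bot
from h import *;import pickle
bot.goto([557,165,360],dq(1.57))
c=pickle.load(open("c3.pkl","rb"));w=bot.read_camera("wrist");c["w4"]=w;pickle.dump(c,open("c3.pkl","wb"))
print(bot.sense()["t"]);b=ball(H1,T1)
print(proj(w,[P,b,P+[-46,0,0],P+[46,0,0],[557,210,16],N]))
for k,box in(("wrist",(290,180,340,240)),("w4",(200,60,330,220))):
    x=c[k];q=blobs(x,(172,6),140,50,box)[0];print(k,q)
u,v=proj(w,[P])[0].astype(int);print(u,v)
A=c["wrist"]["image"][110:230,170:340];B=w["image"][max(0,v-80):v+90,u-60:u+60]
print("B origin",u-60,max(0,v-80))
A=cv2.resize(A,None,fx=2.6,fy=2.6,interpolation=cv2.INTER_CUBIC);B=cv2.resize(B,None,fx=2.9,fy=2.9,interpolation=cv2.INTER_CUBIC)
h=max(A.shape[0],B.shape[0]);pad=lambda I:cv2.copyMakeBorder(I,0,h-I.shape[0],0,0,cv2.BORDER_CONSTANT)
print(A.shape,B.shape);cv2.imwrite("pics/cmp.png",np.hstack([pad(A),pad(B)])[:,:,::-1])
E
```

```text
12.825
[[255.12419383 126.52445238]
 [259.10362669  35.00693626]
 [216.29613901 126.57384961]
 [293.97124779 126.49783353]
 [255.42706207 119.59035133]
 [249.21132755 262.79614128]]
wrist [(np.int32(356), array([315.69382022, 207.35955056]), array([305, 197,  22,  21], dtype=int32))]
w4 []
255 126
B origin 195 46
(312, 442, 3) (493, 348, 3)
```

View pics/cmp.png

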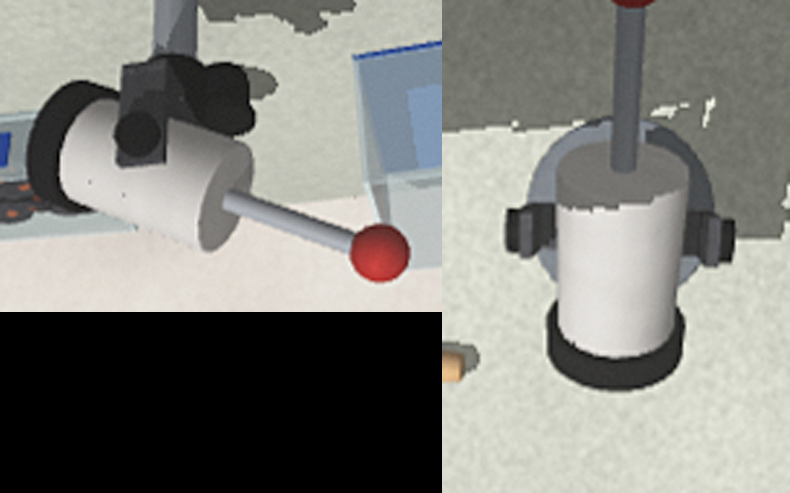

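The left crop shows knob (137,135), rod from (232,200) to ball (380,253); the right crop from above shows the axis running (630,5) to (615,345), slope −0.044 as predicted, so the swivel is right. Tilt next, numerically.

```bash
python3 - <<'E'
from h import *;import pickle
c=pickle.load(open("c3.pkl","rb"));w=c["wrist"]
A=lambda p:np.array(p,float)/2.6+[170,110]-.4
im=w["image"].astype(int)
# rod midline: bright band profile per column between cap and ball
for t in(.42,.44,.46,.48,.494,.51,.53):
    d=(P-ball(H1,t))/100
    q=proj(w,[P-100*d,P-55*d,P-30*d,P+58*d]); k=proj(w,[P-46*np.array([np.cos(H1+np.pi/2),np.sin(H1+np.pi/2),0])*np.sign(np.cos(H1+np.pi/2))])
    sl=lambda a,b:(b[1]-a[1])/(b[0]-a[0])
    print(t,"rod",sl(q[1],q[0]).round(4),"head",sl(q[3],q[2]).round(4),"ball-knob",(q[0]-k[0]).round(1))
bx=np.array([315.69,207.36]);print("obs rod",(52/148,43/117),"head .369","ball-knob",bx-A([137,135]))
# subpixel rod midline via grey edges
g=cv2.cvtColor(w["image"],cv2.COLOR_RGB2GRAY).astype(float);pts=[]
for x in range(262,302,3):
    y0=207.4+(x-315.7)*.365;ys=np.arange(int(y0)-9,int(y0)+10);p=g[ys,x];gr=np.diff(p)
    i,j=np.argmin(gr[:10]),10-1+np.argmax(gr[9:]);pts.append((x,(ys[i]+ys[j]+1)/2,j-i))
pts=np.array(pts);print(pts[:,2]);print(np.polyfit(pts[:,0],pts[:,1],1),np.polyval(np.polyfit(pts[:,0],pts[:,1],1),315.7))
E
```

```text
0.42 rod 0.3156 head 0.3156 ball-knob [95.9 44.1]
0.44 rod 0.3392 head 0.3392 ball-knob [95.3 45.8]
0.46 rod 0.3633 head 0.3633 ball-knob [94.6 47.5]
0.48 rod 0.3879 head 0.3879 ball-knob [93.8 49.2]
0.494 rod 0.4054 head 0.4054 ball-knob [93.3 50.4]
0.51 rod 0.4258 head 0.4258 ball-knob [92.7 51.8]
0.53 rod 0.4519 head 0.4519 ball-knob [91.8 53.4]
obs rod (0.35135135135135137, 0.36752136752136755) head .369 ball-knob [93.39769231 45.83692308]
[11.  9.  9.  9.  9.  9. 10. 10. 10. 10. 10. 10. 10. 10.]
[ 0.35091575 96.0029304 ] 206.78703296703293
```

Several cues agree that tilt is about 0.455 rather than 0.494, so I regrasp, raise it by 0.039, and check from the same viewpoint.

```bash
cat > chk.py <<'E'
from h import *
def slope(w):
    b=max(blobs(w,(172,6),140,60,(280,170,350,250))[0],key=lambda q:q[0])[1]
    g=cv2.cvtColor(w["image"],cv2.COLOR_RGB2GRAY).astype(float);pts=[]
    for x in range(262,302,3):
        y0=b[1]+(x-b[0])*.385;ys=np.arange(int(y0)-9,int(y0)+10);gr=np.diff(g[ys,x])
        i,j=np.argmin(gr[:10]),9+np.argmax(gr[9:]);pts.append((x,(ys[i]+ys[j]+1)/2))
    return b,np.polyfit(*np.array(pts).T,1)
E
python3 - <<'E'
from station import bot
from chk import *;import pickle
g=np.array([0,0,-19]);b0,b1=ball(H1,.455),ball(H1,T1)
q=dq(H1+np.pi)
bot.goto(b0+[0,0,70],q); bot.move_straight(b0+g); bot.close(25)
bot.move_straight(b1+g,max_speed=30);bot.hold(.2);print(bot.sense()["ft_force"])
bot.gripper_open();bot.move_straight(b1+[0,0,130],max_speed=200)
bot.goto(np.array([423.85137912, 276.18769502, 266.46672913]), np.array([ 0.13543694,  0.89613093, -0.06315528,  0.41787271]))
w=bot.read_camera("wrist");c=pickle.load(open("c3.pkl","rb"))
print(slope(c["wrist"]),slope(w),bot.sense()["t"]);c["w5"]=w;pickle.dump(c,open("c3.pkl","wb"))
print(w["position"]-c["wrist"]["position"])
a=w["image"][90:250,40:340,::-1];cv2.imwrite("pics/w5.png",cv2.resize(a,None,fx=2.6,fy=2.6,interpolation=cv2.INTER_CUBIC))
E
```

```text
[0.2699597  1.39028578 1.90808434]
(array([315.69382022, 207.35955056]), array([ 0.35091575, 96.0029304 ])) (array([314.30225989, 210.64689266]), array([ 0.3981685 , 84.80842491])) 17.8417
[ 4.12564001e-04 -2.00554369e-04  4.90047273e-05]
```

```bash
python3 - <<'E'
from h import *;import pickle
w=pickle.load(open("c3.pkl","rb"))["w5"]
K=np.array([[w["fx"],0,w["cx"]],[0,w["fy"],w["cy"]],[0,0,1]]);print(w["dist_coeffs"])
u=R.from_euler('z',-.061).apply
print(proj(w,[N,N+[0,0,22],N+u([-40,0,78]),N+u([90,0,46])]))
# axis line undistorted, distance to N
und=lambda p:cv2.undistortPoints(np.array(p,float).reshape(-1,1,2),K,w["dist_coeffs"],P=K).reshape(-1,2)
a,b=und([[314.3,210.3],[264,.39817*264+84.81]]);n=und(proj(w,[N]))[0]
d=(b-a)/np.linalg.norm(b-a);print("perp px",np.cross(d,n-a),np.linalg.norm(N-w["position"])/w["fx"],"slope und",d[1]/d[0])
E
```

```text
[-0.00994452  0.          0.          0.          0.        ]
[[ 76.52797352 113.87597284]
 [ 73.0299357  125.16220189]
 [ 39.29112549 142.04898425]
 [109.36414777 164.42885948]]
perp px 0.11344578498365365 1.95563750634883 slope und 0.40502757765942<stdin>:9: DeprecationWarning: Arrays of 2-dimensional vectors are deprecated. Use arrays of 3-dimensional vectors instead. (deprecated in NumPy 2.0)
```

View pics/w5.png

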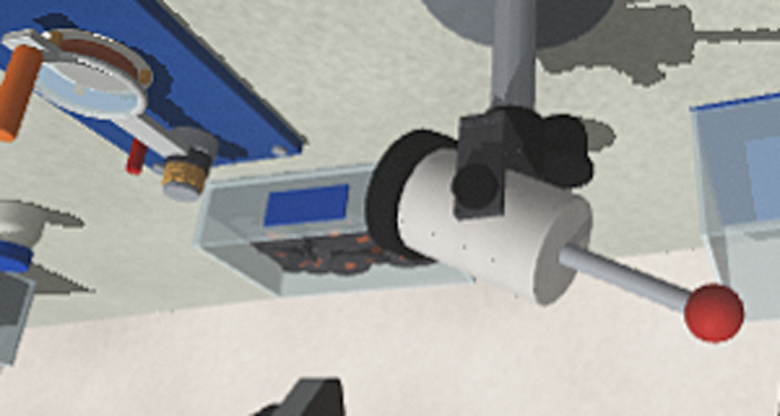

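The crop shows the coin ring at about (92,62), i.e. (75,113) in the full picture; the lamp axis line passes within 0.2 mm of the nest, so the aim is good. Now the cover.

```bash
cat >> h.py <<'E'
Y=-.061;HG=N[:2]+90*np.array([np.cos(Y),np.sin(Y)])
def post(th,z,r=130): a=np.pi+Y+th;return np.array([*(HG+r*np.array([np.cos(a),np.sin(a)])),z])
E
python3 - <<'E'
from station import bot
from h import *
bot.goto([420,120,340],dq(.3))
bot.goto(post(0,130),dq(Y))
w=bot.read_camera("wrist")
o=max(blobs(w,(3,17),120,70,(150,100,400,384))[0],key=lambda q:q[0]);print(o,proj(w,[post(0,90),post(0,60)]))
bot.move_straight(post(0,51),max_speed=80,until_force=8)
s=bot.sense();print(s["tool_pos"],post(0,51),s["ft_force"])
bot.close(40)
s=bot.sense();print(s["t"],s["gripper_width"],s["grip_force"],s["ft_force"])
c=bot.read_camera("wrist");cv2.imwrite("pics/p1.png",c["image"][:,:,::-1])
E
```

```text
(np.int32(581), array([257.85714286, 203.14629948]), array([249, 184,  19,  38], dtype=int32)) [[256.34551992 214.80365924]
 [256.28973841 200.57313152]]
[505.17102653 -62.04899246  51.62320126] [504.47439693 -61.86151293  51.        ] [0.47631806 0.20412295 0.7435936 ]
21.9833 12.710342668939733 38.96697521209717 [-0.87582869 -2.49726778  0.80431026]
```

```bash
python3 - <<'E'
from station import bot
from h import *
def step(th,sp=50):
    bot.move_straight(post(th,51),dq(Y+th),max_speed=sp)
    s=bot.sense();a=np.pi+Y+th
    tan=np.array([-np.sin(a),np.cos(a)]);rad=np.array([np.cos(a),np.sin(a)])
    p=s["tool_pos"][:2]-HG;tha=np.arctan2(p[1],p[0])-np.pi-Y;tha=(tha+np.pi)%(2*np.pi)-np.pi
    ft=s["ft_force"][:2]@tan
    print(round(th,3),"act",round(tha,3),"t",round(s["t"],1),"tan",round(ft,1),"rad",round(s["ft_force"][:2]@rad,1),"z",round(s["ft_force"][2],1),"w",round(s["gripper_width"],1));return ft
for th in np.arange(.1,.96,.1): step(th)
for th in np.arange(.93,1.08,.015):
    f=step(th,20)
    if f<-16: break
E
```

```text
0.1 act 0.094 t 22.4 tan -2.8 rad 1.5 z 4.0 w 13.1
0.2 act 0.195 t 22.9 tan -3.0 rad 2.0 z 7.1 w 12.8
0.3 act 0.295 t 23.3 tan -3.6 rad 2.1 z 7.2 w 13.0
0.4 act 0.394 t 23.7 tan -3.0 rad 2.2 z 6.4 w 13.0
0.5 act 0.494 t 24.1 tan -4.2 rad 4.1 z 8.5 w 12.9
0.6 act 0.593 t 24.5 tan -5.5 rad 4.2 z 8.1 w 13.1
0.7 act 0.693 t 24.9 tan -4.8 rad 3.8 z 8.2 w 13.0
0.8 act 0.792 t 25.3 tan -5.6 rad 3.6 z 8.1 w 13.2
0.9 act 0.892 t 25.7 tan -5.9 rad 3.7 z 7.7 w 13.2
0.93 act 0.921 t 26.1 tan -5.0 rad 3.6 z 8.2 w 12.7
0.945 act 0.936 t 26.3 tan -5.3 rad 3.8 z 8.2 w 13.0
0.96 act 0.951 t 26.6 tan -6.1 rad 3.5 z 7.4 w 12.9
0.975 act 0.965 t 26.8 tan -4.8 rad 3.7 z 7.5 w 12.9
0.99 act 0.98 t 27.1 tan -5.5 rad 3.3 z 8.0 w 12.7
1.005 act 0.995 t 27.3 tan -5.9 rad 3.2 z 7.1 w 13.1
1.02 act 1.002 t 27.6 tan -7.9 rad 4.6 z 10.4 w 12.8
1.035 act 1.003 t 27.8 tan -13.0 rad 3.8 z 13.4 w 13.2
1.05 act 1.004 t 28.1 tan -16.9 rad 3.5 z 17.6 w 12.8
```

```bash
python3 - <<'E'
from station import bot
from h import *
bot.hold(1);s=bot.sense();print(s["t"],s["tool_pos"],s["ft_force"],s["gripper_width"])
t=bot.read_camera("top");c=bot.read_camera("scene")["image"][140:320,180:420];w=bot.read_camera("wrist")["image"]
print("ball top",max(blobs(t,(172,6),140,60,(80,170,180,260))[0],key=lambda q:q[0])[1],proj(t,[ball(H1,T1)]))
cv2.imwrite("pics/f.png",np.hstack([cv2.resize(c,(400,300),interpolation=cv2.INTER_CUBIC),cv2.resize(w,(400,300))])[:,:,::-1])
E
```

```text
29.05 [ 557.37276566 -175.68404397   50.86223598] [-15.5689997    7.08515393  17.3524297 ] 12.696808872842686
ball top [116.140625 193.859375] [[116.56075229 193.69324406]]
```

View pics/f.png

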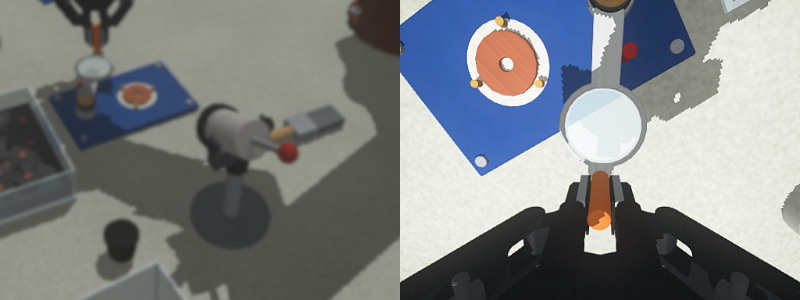

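The cover is fully aside against the red pin, the coin lies in its nest between the pins (right half, (506,65)), and the lamp is still aimed.

```bash
python3 -c "
from station import bot
print(bot.finish_job())"
```

```text
the job is handed in; nothing more can be done
None
```

The lamp is aimed at the middle of the coin and released. The cover is held against its stop with the coin still in its nest, and I handed the job in at about 29 s of the 58 s allowed; no verdict came back.

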